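# Slide the loaded drip tray home under the coffee machine

### The job

The coffee machine's drip tray has been pulled out onto the worktop and a cup set on it. Slide the tray along the worktop, without picking it up, into the bay at the foot of the machine until it drops down flat behind the bay's front lip, so that the cup ends up standing upright on the tray under the two coffee spouts. Leave the coffee can, the other mug and the timer where they stand.

Things in the scene. Friction and masses are not known exactly. Their poses are not given: they have to be found in the camera images.
- tray: Loose drip tray, 0.3 kg: flat black tub 110 mm deep (x) x 130 wide (y) x 20 high, slotted steel grille on top. Origin: centre of its flat underside; z up; x points to the end that enters the machine first. At the -x end a front panel, x = -55 to -63 mm, z = 7 to 30 mm, 130 wide, with a finger pull. It starts left of the machine's mouth, its pull roughly toward the robot.
- tray_pull (a point): Where to pinch the tray's steel finger pull: 88 mm in front (-x) of the tray's origin, 18 mm above its underside; axes as the tray's. The pull sticks out of the front panel, x = -63 to -101 mm in the tray's frame, 18 mm wide in y with flat free sides, z = 8 to 28 mm; pinch it across y. Fingertips reaching farther than x = -63 mm would land on the panel.
- tray_front (a point): Middle of the front bottom edge of the tray (x = -55 mm, z = 0 in the tray's frame): the edge that drops behind the lip of the bay. Axes as the tray's.
- cup: Loose white cup, 68 mm across the rim, 74 mm high, 0.16 kg, handle on its +y side. Origin: centre of its underside; z is its axis. It stands on the tray's grille within 6 mm of the tray's centre.
- machine: Black and silver coffee machine, fixed, 176 mm wide, 0.33 m high. Origin: on the worktop under the centre of its tray bay; x points into the machine, z up. Its head overhangs the bay as far forward as x = -81 mm; the head's underside is 161 mm above the worktop. At the end the pull is right by the head's front edge, so the gripper must lean back out of the machine: 25 to 40 degrees fits.
- bay (a point): Centre of the bay floor, 2 mm above the worktop; axes as the machine's. Home: the tray's origin here, same axes. The floor runs from x = -58 to +57 mm (5 mm play), closed by the body behind and a lip in front. Guide arms 26 mm high, inner faces at y = +-68 mm (3 mm play each side), end in half-round noses of radius 10 mm with tips at x = -68 mm.
- lip (a point): Middle of the top of the bay's front lip, x = -59.5 mm in the machine's frame, 5.5 mm above the worktop, 3.5 mm above the bay floor, 3 mm thick. A ramp rises to it from the worktop at x = -83 mm. The tray slides up and over; with the tray pushed to the back wall its front bottom edge drops behind the lip. Raising the pull about 7 mm on the way over eases it.
- spouts (a point): Midway between the tips of the two spouts (22 mm apart in y), straight over the bay's centre, 119 mm above the worktop.
- coffee_can: Dark red coffee can, 136 mm across, 182 mm high, loose, behind the tray. Origin: centre of its underside.
- mug_1: White mug, 110 mm over its handle, 97 mm high, loose, to the left of the tray. Origin: centre of its underside's bounding box.
- timer: Round red and white kitchen timer, 67 mm across, 58 mm high, loose, to the right of the machine. Origin: centre of its underside.
Not all that is in view belongs to the job. There is more than one size of the tray; the one meant has the size given above.

How it is judged:
At the end, for the whole second after the job is handed in: The tray lies level in the bay, in line with the machine: origin within 5 mm of the bay centre both ways, front bottom edge under 1.5 mm above the bay floor (dropped behind the lip); the cup stands upright on it, its axis within 20 mm of the middle of the spouts; both at rest (x of tray in the frame of bay between -0.005 and 0.005 m and y of tray in the frame of bay between -0.005 and 0.005 m and z of each of tray_front, tray in the frame of bay below 0.0015 m and angle between the x axis of tray and the x axis of bay, either way round below 0.06 rad and angle between tray's own z axis and vertical below 0.03 rad and angle between cup's own z axis and vertical below 0.08 rad and horizontal distance between cup and spouts below 0.02 m and contact force between cup and tray above 0.3 N and linear speed of each of tray, cup below 0.01 m/s); the robot touches nothing.
It fails at once if the tray is picked up (its middle more than 30 mm above the worktop) (height (world z) of tray above 0.03 m).
It fails at once if the cup is tipped over or knocked off the tray (angle between cup's own z axis and vertical above 0.5 rad or horizontal distance between cup and tray above 0.06 m).
It fails at once if the coffee can is pushed more than 20 mm or tipped (distance of coffee_can from where it was at the start of the episode above 0.02 m or angle between coffee_can's own z axis and vertical above 0.3 rad).
It fails at once if the white mug is pushed more than 20 mm or tipped (distance of mug_1 from where it was at the start of the episode above 0.02 m or angle between mug_1's own z axis and vertical above 0.3 rad).
It fails at once if the timer is pushed more than 20 mm or tipped (distance of timer from where it was at the start of the episode above 0.02 m or angle between timer's own z axis and vertical above 0.3 rad).
It also fails if it takes over 58 s, if anything falls off the work surface, if the arm or the gripper's body presses on something with over 40 N, if the wrist force passes 120 N, or if a joint passes its speed limit or range.

### The arm

A 7-joint arm with a two-finger parallel gripper is mounted at the origin on a cart in front of the work surface, level with it; the furniture and walls round the work are solid. World frame = base frame: x ahead of the robot, y to its left, z up, the work surface at z = 0. Lengths are in m, angles in rad, forces in N, time in s.
With the tool pointing down it reaches from about 0.425 to 0.825 m from the base axis. Payload 3.6 kg.
Tool frame: the origin (TCP) lies midway between the tips of the shut fingers; the grasp point (between the pads) lies 19 mm behind it; z points along the fingers, y is the line along which they close (so a half turn about z gives the same grasp; the last joint's range is limited). The gripper opens to 93 mm and grips with 3 to 60 N. Pads are 15 mm wide; open, the fingers measure 128 mm over their backs; the gripper's body (75 mm by 188 mm) begins 65 mm behind the grasp point.
Start: joints at [1.145, 0.615, -0.013, 1.423, 0.008, 1.103, -0.04], TCP at [0.252, -0.599, 0.219] pointing down, gripper open.
Joint ranges: [-3.12, 3.12], [-0.3, 2.06], [-1.34, 1.32], [0.26, 2.42], [-1.36, 4.5], [0.01, 1.98], [-2.84, 2.84]. Speed limits (rad/s): [2.79, 2.79, 3.14, 3.14, 3.14, 3.14, 3.14].

### API

Orientations are given as a unit quaternion [x, y, z, w].
In Python, from bench import env gives the robot as it stands. The module is installed in compiled form; this text tells all that it offers.
- The arm moves only by the tool play_rows, never from a script. Its argument "rows" is a list of rows, each an object with "twist": the turn, a rotation vector about the tool's x, y, z in rad, a list of three; "slide": the shift along the tool's x, y, z in cm, a list of three; "grip": the opening, from -1 (shut) to 1 (fully open). In form: [{"twist": [rx, ry, rz], "slide": [x, y, z], "grip": grip}, ...]. A call has 1 to 12 rows; each row shifts and turns the commanded pose from where the row before left it, along the tool's axes as they then stand; what a row does not reach is not made up. A row lasts 1/10 s, in which the tool goes at most 50 mm and 8.59 degrees, less where a joint would pass 70% of its speed; a pose out of reach is approached as far as the arm can. A call is refused whole if a number of a shift passes 5 or a number of a turn 0.15, either way. A call with a gripper value outside its range is refused whole. The fingers move at their own pace and stop on an object; "force" is the grip in N (left out, the last holds). Time passes only in rows, so rows that do not move let the fingers close. It gives the time, the measured TCP pose, the force, the opening and the grip force at its end, in the units of the state.
- env.read_state(): the state, without advancing time (a new reading comes with each control period).
- env.capture(name): name is "side" or "top" or "wrist"; returns the picture (480x640x3 uint8, red, green, blue); there is no depth.
- env.camera_params(name): a dict with "intrinsics" (3x3 intrinsics, pixels), "R" (3x3) and "t" (3): a world point X has camera coordinates R X + t. Camera axes: x right, y down, z forward; pixel columns grow to the right and rows downward; lengths in m; the calibration is good to about 2 mm. The wrist camera is an equidistant fisheye: a pixel r from the principal point sees the ray r / f radians off the axis. A picture is of the moment at which its call begins: read the wrist's pose just before it. camera_params takes no time and is no camera call; for the wrist camera it gives the pose at the moment of the call.
- env.job_done(): hands the job in; it is judged then, once.
Trained networks look in the newest picture that a camera, given by its name, has taken for a name from the list of things; names that differ only in an ending like _2 or _b are one class to them, and where a whole thing is asked for, a point or a joint stands for the part that bears it (a point fixed in the world has none). Each returns a list of dicts, best first, with "p" (0 to 1); they miss things now and then, are a little off and sometimes report something else, mostly with a low value. They report only what shows in the picture. A call takes as long as a camera call. They do not tell look-alikes from the thing itself.
- env.spot_in(camera, query): "uv" ([column, row] in pixels, amid what is visible of it).
- env.landmark_of(camera, query): "uv" ([column, row] in pixels: a listed point, or the origin of a listed thing).
The state is a dict: "t": time; "joint_pos": joint angles; "joint_velocities": joint speeds; "joint_torque": joint torques, N m; "tcp_pos": TCP position; "tcp_rot": TCP orientation; "wrist_force": force on the tool from outside, world axes, zero at the start; "torque": the same for the moment, N m; "finger_gap": finger opening in m; "gripper_force": force on a finger pad.
Only numpy, scipy, OpenCV 4.12 (cv2) and the standard library are available. Lean on these libraries where they do the work, as an engineer would, in place of code of your own. Each camera call takes 0.05 s, during which the arm holds its last target. There are 200 camera calls.

## Working session

There is one attempt and no reset: what is moved stays moved. The work goes in short steps, Python scripts to look and compute and a tool call to move; the robot and the scene stay as the last step left them, time stands still between calls to the robot, and variables do not carry over. Pictures are saved under pics/ and viewed, at most 10 in all, crops included, and the job is handed in when it is done.

Besides the shell and the picture viewer there is one more tool, called after "Call:" as name(argument=value, ...) on one line, values as JSON. play_rows: Moves the arm, as the interface text tells. Its arguments: {"type":"object","properties":{"rows":{"type":"array"},"force":{"type":"number"}},"required":["rows"]}

```bash
mkdir -p pics; cat > h.py <<'E'
import numpy as np,cv2
from scipy.spatial.transform import Rotation as Rn
from bench import env
def proj_ray(cam,uv,P=None):
    P=P or env.camera_params(cam);K=np.array(P["intrinsics"]);R=np.array(P["R"]);t=np.array(P["t"])
    x=(uv[0]-K[0,2])/K[0,0];y=(uv[1]-K[1,2])/K[1,1]
    if cam=="wrist":
        r=np.hypot(x,y);d=np.array([x/r*np.sin(r),y/r*np.sin(r),np.cos(r)]) if r>0 else np.array([0,0,1.])
    else: d=np.array([x,y,1.])
    return -R.T@t,R.T@d
def at_z(cam,uv,z,P=None):
    c,d=proj_ray(cam,uv,P);return c+d*(z-c[2])/d[2]
def save(cam,name):
    im=env.capture(cam);cv2.imwrite("pics/"+name,im[:,:,::-1]);return im
E
python3 - <<'E'
from h import *
print(env.read_state())
Z={"tray":0,"tray_pull":.018,"tray_front":0,"cup":.02,"machine":0,"bay":.002,"lip":.0055,"spouts":.119,"coffee_can":0,"mug_1":0,"timer":0}
for c in("top","side"):
    save(c,c+"0.png");P=env.camera_params(c)
    print(c,-np.array(P["R"]).T@np.array(P["t"]))
    for q,z in Z.items():
        print(q,[(round(d["p"],2),np.round(d["uv"]),at_z(c,d["uv"],z,P)[:2].round(4)) for d in env.landmark_of(c,q)[:3]])
E
```

```text
{'t': 0.0, 'joint_pos': array([ 1.14549595,  0.61588581, -0.01261299,  1.42490429,  0.00813883,
        1.10338973, -0.04036555]), 'joint_velocities': array([ 2.73999201e-04,  2.14572488e-05, -6.31643640e-04,  2.35393552e-04,
        5.79672367e-04,  2.86682282e-04,  4.19796258e-04]), 'joint_torque': array([-1.24449066e-04, -4.58941662e+01,  2.08839797e-01, -1.65744638e+01,
       -6.11006445e-02,  2.04861606e-02,  2.53794342e-04]), 'tcp_pos': array([ 0.25209123, -0.59826224,  0.2175011 ]), 'tcp_rot': array([ 9.80173308e-01,  1.98138029e-01, -2.86811912e-04, -1.23531935e-03]), 'wrist_force': array([ 1.01643907, -0.07656346, -0.14423751]), 'torque': array([0.00245852, 0.01887193, 0.01648528]), 'gripper_force': 0.0, 'finger_gap': 0.09279032887879761}
top [-0.46131969 -0.42379748  1.44913469]
tray [(0.86, array([239., 304.]), array([0.327 , 0.1326])), (0.78, array([278., 243.]), array([0.5759, 0.1176]))]
tray_pull [(0.87, array([262., 264.]), array([0.4735, 0.1225])), (0.62, array([220., 316.]), array([0.2614, 0.1592])), (0.35, array([195., 248.]), array([0.453 , 0.3421]))]
tray_front [
[... 804 characters left out ...]
., 314.]), array([0.5109, 0.1237])), (0.85, array([428., 333.]), array([0.2824, 0.1494])), (0.42, array([274., 191.]), array([ 0.7315, -0.4289]))]
cup [(0.74, array([297., 302.]), array([0.5541, 0.1131]))]
machine [(0.96, array([276., 233.]), array([ 0.6673, -0.1832]))]
bay [(0.89, array([277., 233.]), array([ 0.6659, -0.1802]))]
lip [(0.56, array([297., 233.]), array([ 0.6087, -0.1791])), (0.16, array([345., 188.]), array([ 0.504, -0.46 ]))]
spouts [(0.64, array([274., 195.]), array([ 0.6656, -0.1789]))]
coffee_can [(0.63, array([222., 289.]), array([0.7391, 0.0649]))]
mug_1 [(0.75, array([328., 418.]), array([0.4566, 0.3651]))]
timer [(0.69, array([345., 187.]), array([ 0.5082, -0.4792]))]
```

View pics/top0.png

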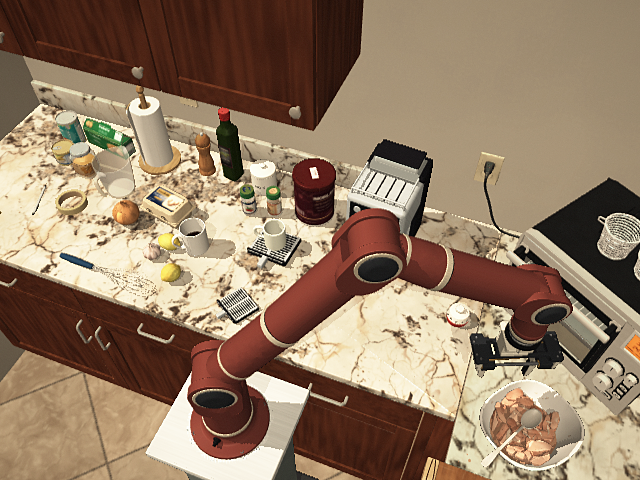

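View pics/side0.png

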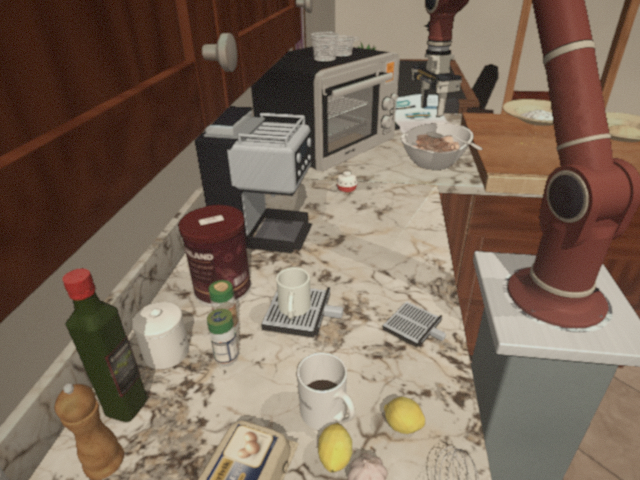

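The tray with the cup is at about (0.565, 0.117): top image (277,243), side image (295,310). Its pull points at the robot. The small empty tray at (0.327, 0.13) is the decoy. The machine (side image 276,233) is at about (0.666, -0.18), with yaw near 0. Next I swing the arm to a spot in front of the machine.

Call:
play_rows(rows=[{"twist": [0,0,0],"slide": [1.5,-1.5,-1],"grip": 1},{"twist": [0,0,0],"slide": [3.2,-3.1,-1],"grip": 1},{"twist": [0,0,0],"slide": [3.2,-3.1,-1],"grip": 1},{"twist": [0,0,0],"slide": [3.2,-3.1,-1],"grip": 1},{"twist": [0,0,0],"slide": [3.2,-3.1,-1],"grip": 1},{"twist": [0,0,0],"slide": [3.2,-3.1,-0.5],"grip": 1},{"twist": [0,0,0],"slide": [3.2,-3.1,-0.5],"grip": 1},{"twist": [0,0,0],"slide": [3.2,-3.1,0],"grip": 1},{"twist": [0,0,0],"slide": [3.2,-3.1,0],"grip": 1},{"twist": [0,0,0],"slide": [2.5,-2.5,0],"grip": 1},{"twist": [0,0,0.13],"slide": [0,0,0],"grip": 1},{"twist": [0,0,0.13],"slide": [0,0,0],"grip": 1}])

```text
t: 2.4
tcp_pos: [0.414, -0.2171, 0.279]
tcp_rot: [0.998, 0.069, 0.0, 0.0]
wrist_force: [-0.4, -1.2, 0.0]
finger_gap: 0.093
gripper_force: 0.0
```

Call:
play_rows(rows=[{"twist": [0,0,0.13],"slide": [0,0,0],"grip": 1},{"twist": [0,0.13,0],"slide": [0,0,0],"grip": 1},{"twist": [0,0.13,0],"slide": [0,0,0],"grip": 1},{"twist": [0,0.13,0],"slide": [0,0,0],"grip": 1},{"twist": [0,0.13,0],"slide": [0,0,0],"grip": 1},{"twist": [0,0,0],"slide": [0,0,0],"grip": 1}])

```text
t: 3.0
tcp_pos: [0.411, -0.2167, 0.2774]
tcp_rot: [0.971, 0.003, 0.239, -0.005]
wrist_force: [-0.2, -0.6, -0.5]
finger_gap: 0.0924
gripper_force: 0.0
```

```bash
cat >> h.py <<'E'
Z={"tray":0,"tray_pull":.018,"tray_front":0,"cup":.02,"machine":0,"bay":.002,"lip":.0055,"spouts":.119}
def look(c,qs,n=1):
    P=env.camera_params(c)
    for q in qs: print(q,[(round(d["p"],2),np.round(d["uv"]),at_z(c,d["uv"],Z[q],P)[:2].round(4)) for d in env.landmark_of(c,q)[:3]])
def st():
    s=env.read_state();print(s["t"],s["tcp_pos"].round(4),Rn.from_quat(s["tcp_rot"]).as_matrix().round(3).tolist(),s["joint_pos"].round(2),s["wrist_force"].round(1),s["gripper_force"],s["finger_gap"]);return s
E
python3 - <<'E'
from h import *
st();save("wrist","w1.png");look("wrist",Z)
E
```

```text
3.0 [ 0.411  -0.2167  0.2774] [[0.886, 0.009, 0.464], [0.004, -1.0, 0.012], [0.464, -0.009, -0.886]] [ 0.77  0.11 -0.15  2.17 -0.55  0.53 -0.51] [-0.2 -0.6 -0.5] 0.0 0.09240870136071426
tray [(0.63, array([ 96., 205.]), array([0.5629, 0.1221]))]
tray_pull [(0.6, array([ 77., 257.]), array([0.4784, 0.1299]))]
tray_front [(0.6, array([ 91., 245.]), array([0.5011, 0.1196]))]
cup [(0.85, array([ 89., 200.]), array([0.5629, 0.1227]))]
machine [(0.68, array([305., 131.]), array([ 0.6703, -0.191 ]))]
bay [(0.82, array([299., 133.]), array([ 0.6653, -0.1826]))]
lip [(0.8, array([294., 169.]), array([ 0.6066, -0.1781]))]
spouts []
```

View pics/w1.png

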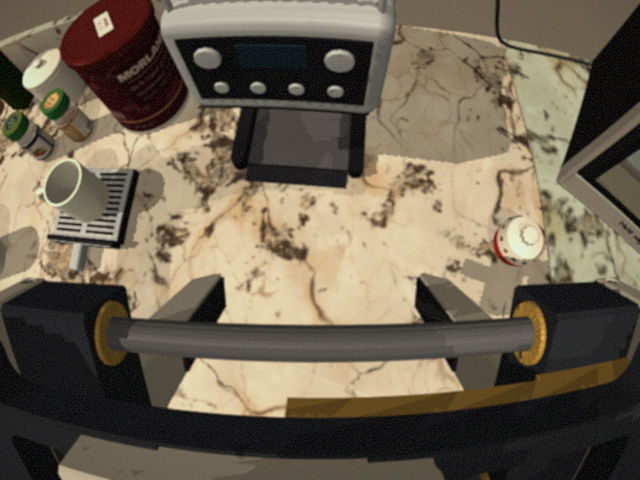

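The picture shows the bay with noses near (240,165) and (357,173), the ramp foot from (248,180) to (347,187), and the tray at lower left (96,210). I'll get the machine's yaw from the ramp foot.

```bash
python3 - <<'E'
from h import *
P=env.camera_params("wrist")
im=cv2.imread("pics/w1.png")
c=im[95:195,225:375];cv2.imwrite("pics/w1c.png",cv2.resize(c,None,fx=5,fy=5,interpolation=cv2.INTER_CUBIC))
c=im[155:280,30:155];cv2.imwrite("pics/w1t.png",cv2.resize(c,None,fx=4.6,fy=4.6,interpolation=cv2.INTER_CUBIC))
for uv in((248,180),(347,187)):print(at_z("wrist",uv,0,P))
E
```

```text
[ 0.59630273 -0.11441403  0.        ]
[ 0.58674599 -0.2479232   0.        ]
```

View pics/w1c.png

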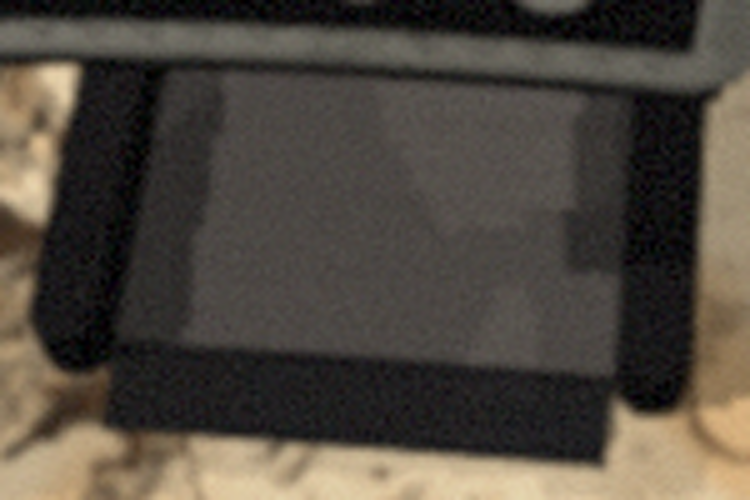

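View pics/w1t.png

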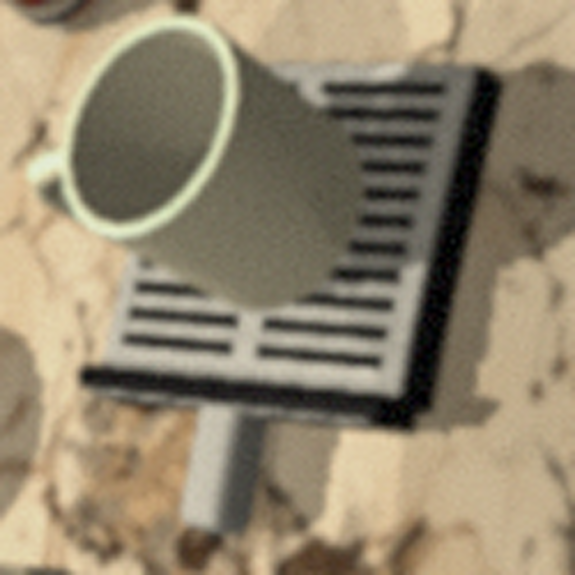

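```bash
python3 - <<'E'
from h import *
from scipy.optimize import least_squares
P=env.camera_params("wrist")
pts=[((246.8,180.6),0,(-.083,None)),((345.4,187.6),0,(-.083,None)),((247.4,165),.0055,(-.061,None)),((347.4,170.6),.0055,(-.061,None))]
for uv,z,_ in pts: print(uv,at_z("wrist",uv,z,P).round(4))
for uv in ((77/1+0,257),):pass
# nose tips top z=.026, foremost points
for uv in ((225+70/5,95+368/5),(225+648/5,95+408/5),(225+35/5,95+320/5),(225+705/5,95+120/5)): print("nose",at_z("wrist",uv,.026,P).round(4),at_z("wrist",uv,.0,P).round(4))
print(P["R"],P["t"],P["intrinsics"])
E
```

```text
(246.8, 180.6) [ 0.5954 -0.1128  0.    ]
(345.4, 187.6) [ 0.5858 -0.2458  0.    ]
(247.4, 165) [ 0.6164 -0.1129  0.0055]
(347.4, 170.6) [ 0.6083 -0.2483  0.0055]
nose [ 0.6013 -0.1069  0.026 ] [ 0.6137 -0.1002  0.    ]
nose [ 0.5904 -0.256   0.026 ] [ 0.6022 -0.2583  0.    ]
nose [ 0.6156 -0.0959  0.026 ] [ 0.6289 -0.0885  0.    ]
nose [ 0.6783 -0.2736  0.026 ] [ 0.6954 -0.277   0.    ]
[[ 0.01534789 -0.99985624 -0.00720668]
 [-0.96952958 -0.01311921 -0.24462272]
 [ 0.24449301  0.01074153 -0.96959156]] [-0.22095746  0.49209084  0.34776451] [[371.64829954   0.         319.91515005]
 [  0.         371.64829954 242.41587203]
 [  0.           0.           1.        ]]
```

Call:
play_rows(rows=[{"twist": [0,0,0],"slide": [0,-2,0],"grip": 1},{"twist": [0,0,0],"slide": [-0.5,-4,0.5],"grip": 1},{"twist": [0,0,0],"slide": [-0.8,-4.5,1],"grip": 1},{"twist": [0,0,0],"slide": [-0.8,-4.5,1],"grip": 1},{"twist": [0,0,0],"slide": [-0.8,-4.5,1.5],"grip": 1},{"twist": [0,0,0],"slide": [-0.8,-4.5,1.5],"grip": 1},{"twist": [0,0,0],"slide": [-0.8,-4.5,1.5],"grip": 1},{"twist": [0,0,0],"slide": [-0.8,-3.5,1.5],"grip": 1},{"twist": [0,0,0],"slide": [-0.7,-2.4,1.5],"grip": 1},{"twist": [0,0,0.09],"slide": [0,0,1],"grip": 1},{"twist": [0,0,0],"slide": [0,0,0],"grip": 1}])

```text
t: 4.55
tcp_pos: [0.4053, -0.0074, 0.2073]
tcp_rot: [0.976, -0.028, 0.216, -0.0]
wrist_force: [-0.3, 1.0, 0.4]
finger_gap: 0.0927
gripper_force: 0.0
```

```bash
python3 - <<'E'
from h import *
st();im=save("wrist","w2.png");look("wrist",["tray","tray_pull","tray_front","cup"])
cv2.imwrite("pics/w2c.png",cv2.resize(im[60:360,120:520,::-1],None,fx=2,fy=2,interpolation=cv2.INTER_CUBIC))
E
```

```text
4.55 [ 0.4053 -0.0074  0.2073] [[0.905, -0.055, 0.422], [-0.055, -0.998, -0.012], [0.422, -0.013, -0.906]] [ 0.49  0.14 -0.62  2.42  0.67  0.22 -2.37] [-0.3  1.   0.4] 0.0 0.09268694481588996
tray [(0.71, array([199., 388.]), array([0.3196, 0.1293]))]
tray_pull [(0.78, array([195., 244.]), array([0.4736, 0.1223]))]
tray_front [(0.67, array([198., 224.]), array([0.5003, 0.1252]))]
cup [(0.84, array([199., 163.]), array([0.5651, 0.1206]))]
```

View pics/w2c.png

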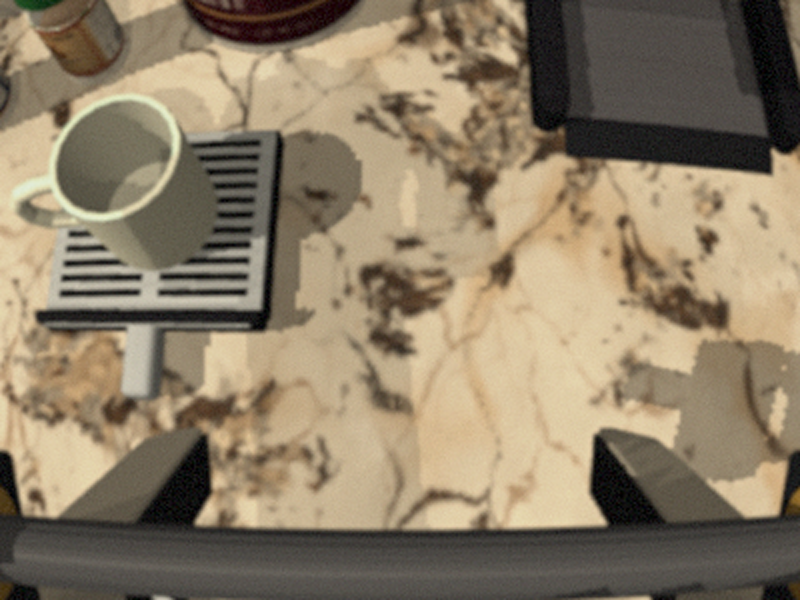

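The tray's panel edge runs from (140,216) to (253,217), the pull ends near (190,255), and the right edge of the tray runs from (261,126) to (254,215). The move stopped short because joint 4 reached its limit near the base, so I'll go further out.

```bash
python3 - <<'E'
from h import *
P=env.camera_params("wrist")
f=lambda u,v,z:at_z("wrist",(120+u/2,60+v/2),z,P)[:2].round(4)
print("panel top back edge",f(42,310,.03),f(268,311,.03))
print("panel front lower?",f(40,327,.03),f(266,326,.03))
print("right edge top",f(277,132,.02),f(264,311,.02))
print("right edge bottom",f(283,135,.0),f(270,318,.0))
print("pull end L,R; base L,R",f(122,390,.028),f(158,390,.028),f(126,327,.028),f(165,327,.028))
print("ramp",f(567,152,0),f(771,172,0),"lip",f(569,121,.0055),f(772,138,.0055))
E
```

```text
panel top back edge [0.508 0.183] [0.4975 0.0551]
panel front lower? [0.4984 0.1837] [0.4898 0.0563]
right edge top [0.6057 0.0519] [0.5006 0.0591]
right edge bottom [0.6148 0.0516] [0.5022 0.0595]
pull end L,R; base L,R [0.4617 0.134 ] [0.4607 0.1139] [0.4951 0.1325] [0.4935 0.1104]
ramp [ 0.5938 -0.1151] [ 0.5812 -0.2487] lip [ 0.6119 -0.1179] [ 0.6028 -0.2525]
```

Call:
play_rows(rows=[{"twist": [0,0,0],"slide": [2,0,1.5],"grip": 1},{"twist": [0,0,0],"slide": [2,-2,1.5],"grip": 1},{"twist": [0,0,0],"slide": [0,-3,1.5],"grip": 1},{"twist": [0,0,0],"slide": [0,-3,1],"grip": 1},{"twist": [0,0,0],"slide": [0,-2,0],"grip": 1},{"twist": [0,0,0],"slide": [0,0,0],"grip": 1}])

```text
t: 5.4
tcp_pos: [0.4688, 0.0841, 0.1788]
tcp_rot: [0.976, -0.025, 0.217, -0.002]
wrist_force: [-0.1, 0.3, -0.2]
finger_gap: 0.0923
gripper_force: 0.0
```

```bash
python3 - <<'E'
from h import *
st()
E
```

```text
5.4 [0.4688 0.0841 0.1788] [[0.905, -0.048, 0.423], [-0.05, -0.999, -0.008], [0.423, -0.014, -0.906]] [-0.22  0.28 -0.12  2.31  0.93  0.22 -2.83] [-0.1  0.3 -0.2] 0.0 0.09234315072179472
```

Here the fix is less lean, because joint 7 is near its limit. I'll grasp nearly vertical and lean later, in front of the machine. Tray estimate: (0.559, 0.118), yaw -0.07, pull at (0.471, 0.124). Machine: (0.670, -0.186), yaw -0.07.

Call:
play_rows(rows=[{"twist": [0,-0.1,0],"slide": [0,0,0],"grip": 1},{"twist": [0,-0.1,0],"slide": [0,0,0],"grip": 1},{"twist": [0,-0.1,0],"slide": [0,0,0],"grip": 1},{"twist": [0,0,0],"slide": [0,-2,1],"grip": 1},{"twist": [0,0,0],"slide": [0,-2,2],"grip": 1},{"twist": [0,0,0],"slide": [0,0,2],"grip": 1},{"twist": [0,0,0],"slide": [0,0,0],"grip": 1}])

```text
t: 6.1
tcp_pos: [0.4797, 0.115, 0.1272]
tcp_rot: [0.996, -0.031, 0.081, 0.001]
wrist_force: [-1.2, -0.3, 1.0]
finger_gap: 0.093
gripper_force: 0.0
```

```bash
cat >> h.py <<'E'
def d2tool(target,s=None):
    s=s or env.read_state();print("slide cm",(Rn.from_quat(s["tcp_rot"]).as_matrix().T@(np.array(target)-s["tcp_pos"])*100).round(2))
E
python3 - <<'E'
from h import *
s=st();im=save("wrist","w3.png");look("wrist",["tray","tray_pull","tray_front","cup"])
cv2.imwrite("pics/w3c.png",cv2.resize(im[60:360,120:520,::-1],None,fx=2,fy=2,interpolation=cv2.INTER_CUBIC))
d2tool((.4736,.124,.006))
E
```

```text
6.1 [0.4797 0.115  0.1272] [[0.985, -0.062, 0.162], [-0.062, -0.998, -0.006], [0.162, -0.004, -0.987]] [-0.01  0.48 -0.43  2.1   0.55  0.51 -2.48] [-1.2 -0.3  1. ] 0.0 0.09297051843538282
tray []
tray_pull [(0.97, array([307., 273.]), array([0.4736, 0.1256]))]
tray_front [(0.84, array([304., 232.]), array([0.504 , 0.1267]))]
cup [(0.75, array([311., 157.]), array([0.5621, 0.117 ]))]
slide cm [-2.9  -0.64 12.09]
```

View pics/w3c.png

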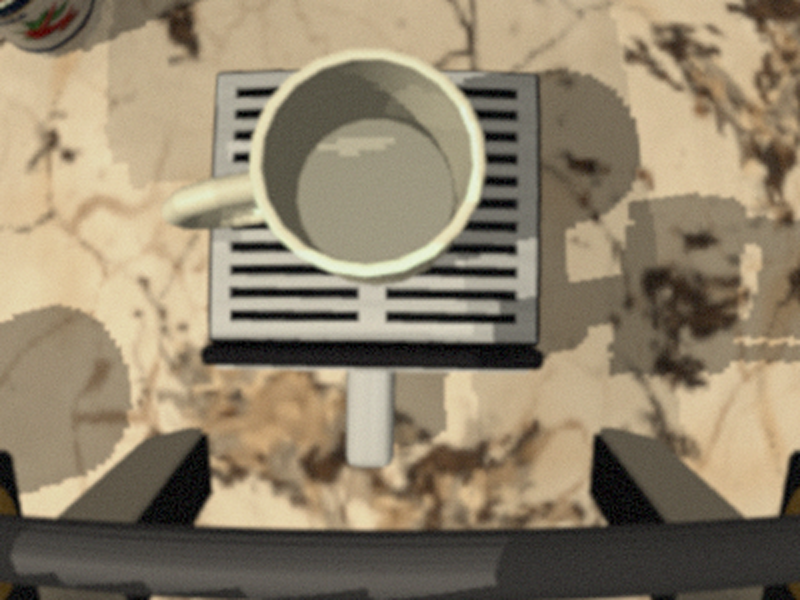

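The tray is square to the gripper. The pull is at crop (370,415), about (0.4735, 0.1255). I descend on it.

Call:
play_rows(rows=[{"twist": [0,0,0],"slide": [-1.2,-0.5,1],"grip": 1},{"twist": [0,0,0],"slide": [-1.2,-0.4,2],"grip": 1},{"twist": [0,0,0],"slide": [0,0,2.5],"grip": 0.6},{"twist": [0,0,0],"slide": [0,0,2.5],"grip": 0.3},{"twist": [0,0,0],"slide": [0,0,2],"grip": 0.2},{"twist": [0,0,0],"slide": [0,0,1],"grip": 0.2},{"twist": [0,0,0],"slide": [0,0,0.6],"grip": 0.1},{"twist": [0,0,0],"slide": [0,0,0],"grip": 0.1},{"twist": [0,0,0],"slide": [0,0,0],"grip": 0}])

```text
t: 7.25
tcp_pos: [0.4776, 0.1272, 0.0113]
tcp_rot: [0.996, -0.031, 0.084, -0.001]
wrist_force: [-0.8, -0.2, -0.6]
finger_gap: 0.0483
gripper_force: 0.0
```

```bash
python3 - <<'E'
from h import *
s=st();d2tool((.476,.125,.006),s)
E
```

```text
7.25 [0.4776 0.1272 0.0113] [[0.984, -0.061, 0.168], [-0.061, -0.998, -0.004], [0.167, -0.007, -0.986]] [-0.29  0.68 -0.08  2.2   0.79  0.16 -2.75] [-0.8 -0.2 -0.6] 0.0 0.04829240310069847
slide cm [-0.23  0.23  0.5 ]
```

Call:
play_rows(rows=[{"twist": [0,-0.08,0],"slide": [0,0,0],"grip": 0},{"twist": [0,0,0],"slide": [-0.2,0.1,0.4],"grip": 0},{"twist": [0,0,0],"slide": [0,0,0],"grip": -0.4},{"twist": [0,0,0],"slide": [0,0,0],"grip": -1},{"twist": [0,0,0],"slide": [0,0,0],"grip": -1},{"twist": [0,0,0],"slide": [0,0,0],"grip": -1},{"twist": [0,0,0],"slide": [0,0,0],"grip": -1}], force=15)

```text
t: 7.95
tcp_pos: [0.4749, 0.1268, 0.0064]
tcp_rot: [0.999, -0.03, 0.044, -0.001]
wrist_force: [-0.8, 0.7, 1.0]
finger_gap: 0.0181
gripper_force: 15.0
```

```bash
python3 - <<'E'
from h import *
s=st();d2tool((.437,-.17,.007),s)
E
```

```text
7.95 [0.4749 0.1268 0.0064] [[0.994, -0.06, 0.087], [-0.06, -0.998, 0.0], [0.087, -0.005, -0.996]] [-0.13  0.71 -0.28  2.14  0.74  0.31 -2.68] [-0.8  0.7  1. ] 14.972511380910873 0.018122372695313783
slide cm [-1.98 29.85 -0.39]
```

Gripped, with the gap at 18 mm. I drag it sideways, smoothly.

Call:
play_rows(rows=[{"twist": [0,0,0],"slide": [-0.1,0.4,-0.02],"grip": -1},{"twist": [0,0,0],"slide": [-0.1,0.8,-0.02],"grip": -1},{"twist": [0,0,0],"slide": [-0.1,1.2,-0.02],"grip": -1},{"twist": [0,0,0],"slide": [-0.1,1.5,-0.02],"grip": -1},{"twist": [0,0,0],"slide": [-0.1,1.7,-0.02],"grip": -1},{"twist": [0,0,0],"slide": [-0.1,1.7,-0.02],"grip": -1},{"twist": [0,0,0],"slide": [-0.1,1.7,-0.02],"grip": -1},{"twist": [0,0,0],"slide": [-0.1,1.7,-0.02],"grip": -1},{"twist": [0,0,0],"slide": [-0.1,1.5,-0.02],"grip": -1},{"twist": [0,0,0],"slide": [-0.1,1.2,-0.02],"grip": -1},{"twist": [0,0,0],"slide": [-0.1,0.8,-0.02],"grip": -1},{"twist": [0,0,0],"slide": [-0.1,0.4,-0.02],"grip": -1}])

```text
t: 9.15
tcp_pos: [0.454, -0.0203, 0.0068]
tcp_rot: [0.999, -0.032, 0.043, -0.001]
wrist_force: [0.8, 1.1, -2.7]
finger_gap: 0.018
gripper_force: 15.0
```

```bash
python3 - <<'E'
from h import *
s=st();d2tool((.439,-.169,.0085),s)
E
```

```text
9.15 [ 0.454  -0.0203  0.0068] [[0.994, -0.063, 0.087], [-0.063, -0.998, -0.0], [0.086, -0.005, -0.996]] [ 0.18  0.68 -0.27  2.24  0.85  0.23 -2.49] [ 0.8  1.1 -2.7] 15.033605843782425 0.01797321205880819
slide cm [-0.53 14.94 -0.3 ]
```

Call:
play_rows(rows=[{"twist": [0,0,0],"slide": [-0.05,0.4,-0.02],"grip": -1},{"twist": [0,0,0],"slide": [-0.05,0.8,-0.02],"grip": -1},{"twist": [0,0,0],"slide": [-0.05,1.2,-0.02],"grip": -1},{"twist": [0,0,0],"slide": [-0.05,1.5,-0.02],"grip": -1},{"twist": [0,0,0],"slide": [-0.05,1.8,-0.02],"grip": -1},{"twist": [0,0,0],"slide": [-0.05,1.8,-0.02],"grip": -1},{"twist": [0,0,0],"slide": [-0.05,1.8,-0.02],"grip": -1},{"twist": [0,0,0],"slide": [-0.05,1.7,-0.02],"grip": -1},{"twist": [0,0,0],"slide": [-0.05,1.5,-0.02],"grip": -1},{"twist": [0,0,0],"slide": [-0.05,1.2,0],"grip": -1},{"twist": [0,0,0],"slide": [0,0.8,0],"grip": -1},{"twist": [0,0,0],"slide": [0,0.4,0],"grip": -1}])

```text
t: 10.35
tcp_pos: [0.4394, -0.168, 0.0071]
tcp_rot: [0.999, -0.031, 0.043, -0.001]
wrist_force: [-0.6, 1.4, -2.1]
finger_gap: 0.0178
gripper_force: 15.0
```

```bash
python3 - <<'E'
from h import *
s=st();im=save("wrist","w4.png");look("wrist",["tray","tray_pull","tray_front","cup","bay","lip","machine"])
cv2.imwrite("pics/w4c.png",cv2.resize(im[0:300,120:520,::-1],None,fx=2,fy=2,interpolation=cv2.INTER_CUBIC))
E
```

```text
10.35 [ 0.4394 -0.168   0.0071] [[0.994, -0.062, 0.086], [-0.062, -0.998, 0.0], [0.086, -0.006, -0.996]] [ 0.61  0.71 -0.41  2.19  0.87  0.31 -2.17] [-0.6  1.4 -2.1] 15.035561621189117 0.017845406961617696
tray []
tray_pull [(0.8, array([321., 306.]), array([ 0.4365, -0.1688]))]
tray_front [(0.58, array([319., 230.]), array([ 0.4692, -0.1702]))]
cup [(0.79, array([322., 102.]), array([ 0.5265, -0.175 ]))]
bay []
lip []
machine []
```

View pics/w4c.png

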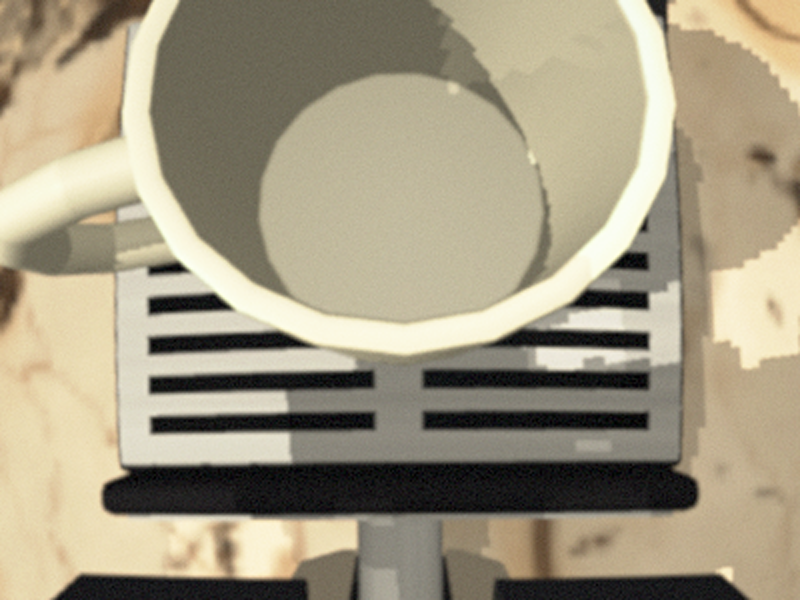

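The cup is still centred on the tray, and the tray is lined up. I advance up the ramp and into the guide mouth.

Call:
play_rows(rows=[{"twist": [0,0,0.01],"slide": [0,0.1,0],"grip": -1},{"twist": [0,0,0],"slide": [0.3,0.05,0.02],"grip": -1},{"twist": [0,0,0],"slide": [0.5,0,0.03],"grip": -1},{"twist": [0,0,0],"slide": [0.6,0,0.05],"grip": -1},{"twist": [0,0,0],"slide": [0.6,0,0.05],"grip": -1},{"twist": [0,0,0],"slide": [0.6,0,0.05],"grip": -1},{"twist": [0,0,0],"slide": [0.5,0,0.04],"grip": -1},{"twist": [0,0,0],"slide": [0.4,0,0.03],"grip": -1},{"twist": [0,0,0],"slide": [0.3,0,0.02],"grip": -1},{"twist": [0,0,0],"slide": [0,0,0],"grip": -1}])

```text
t: 11.75
tcp_pos: [0.4795, -0.1715, 0.008]
tcp_rot: [0.998, -0.035, 0.045, -0.002]
wrist_force: [-0.2, -0.4, -2.1]
finger_gap: 0.018
gripper_force: 15.0
```

```bash
python3 - <<'E'
from h import *
s=st();im=save("side","s5.png");look("side",["tray","tray_pull","tray_front","cup","bay","lip","machine"])
cv2.imwrite("pics/s5c.png",cv2.resize(im[150:290,200:390,::-1],None,fx=4,fy=4,interpolation=cv2.INTER_CUBIC))
E
```

```text
11.75 [ 0.4795 -0.1715  0.008 ] [[0.993, -0.071, 0.089], [-0.071, -0.997, 0.001], [0.089, -0.007, -0.996]] [ 0.63  0.75 -0.47  2.08  0.82  0.4  -2.12] [-0.2 -0.4 -2.1] 14.994166195392609 0.018014896184555852
tray [(0.89, array([408., 327.]), array([0.3223, 0.1384]))]
tray_pull [(0.89, array([438., 333.]), array([0.2663, 0.1667])), (0.72, array([347., 233.]), array([ 0.4745, -0.1729]))]
tray_front [(0.74, array([429., 332.]), array([0.2802, 0.1477]))]
cup [(0.78, array([314., 227.]), array([ 0.5631, -0.19  ])), (0.41, array([277., 230.]), array([ 0.6588, -0.1639]))]
bay [(0.64, array([278., 231.]), array([ 0.6645, -0.1876])), (0.19, array([298., 235.]), array([ 0.6068, -0.1772]))]
lip [(0.71, array([300., 234.]), array([ 0.6012, -0.1769]))]
machine [(0.92, array([278., 231.]), array([ 0.6654, -0.1933])), (0.69, array([313., 237.]), array([ 0.5661, -0.1745]))]
```

View pics/s5c.png

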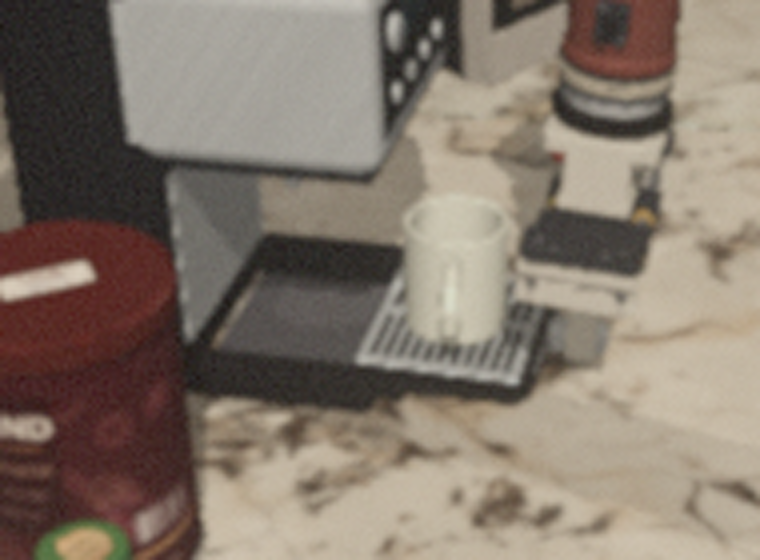

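The tray's leading end is over the lip and between the guides, and the wrist feels no side force. I keep advancing and lean the gripper back gradually, pivoting about the grasp point.

Call:
play_rows(rows=[{"twist": [0,0.03,0],"slide": [0.26,0,0.02],"grip": -1},{"twist": [0,0.03,0],"slide": [0.45,0,0.04],"grip": -1},{"twist": [0,0.03,0],"slide": [0.45,0,0.05],"grip": -1},{"twist": [0,0.03,0],"slide": [0.45,0,0.05],"grip": -1},{"twist": [0,0.03,0],"slide": [0.45,0,0.05],"grip": -1},{"twist": [0,0.03,0],"slide": [0.45,0,0.06],"grip": -1},{"twist": [0,0.03,0],"slide": [0.45,0,0.06],"grip": -1},{"twist": [0,0.03,0],"slide": [0.45,0,0.07],"grip": -1},{"twist": [0,0.03,0],"slide": [0.45,0,0.08],"grip": -1},{"twist": [0,0.03,0],"slide": [0.35,0,0.06],"grip": -1},{"twist": [0,0,0],"slide": [0,0,0],"grip": -1}])

```text
t: 13.25
tcp_pos: [0.5093, -0.1736, 0.0022]
tcp_rot: [0.99, -0.029, 0.139, -0.002]
wrist_force: [-3.7, -3.9, 18.7]
finger_gap: 0.0178
gripper_force: 18.3
```

```bash
python3 - <<'E'
from h import *
s=st();save("side","s6.png");look("side",["tray_pull","tray_front","cup"])
E
```

```text
13.25 [ 0.5093 -0.1736  0.0022] [[0.96, -0.057, 0.275], [-0.058, -0.998, -0.005], [0.275, -0.012, -0.961]] [ 0.76  0.81 -0.64  2.16  1.59  0.36 -2.82] [-3.7 -3.9 18.7] 18.335494097555056 0.017764552453840496
tray_pull [(0.69, array([441., 336.]), array([0.2619, 0.1731])), (0.63, array([337., 232.]), array([ 0.5017, -0.1793])), (0.16, array([223., 290.]), array([0.7257, 0.0891]))]
tray_front [(0.74, array([320., 234.]), array([ 0.5467, -0.1892])), (0.66, array([428., 334.]), array([0.2823, 0.1541]))]
cup [(0.25, array([331., 417.]), array([0.4503, 0.3767]))]
```

Joint 7 is running into its limit and a fingertip has touched the worktop. I let go, back off and turn the gripper half a turn. The grasp stays the same, and joint 7 ends up mid-range.

Call:
play_rows(rows=[{"twist": [0,0,0],"slide": [0,0,-0.4],"grip": -1},{"twist": [0,0,0],"slide": [0,0,0],"grip": -0.2},{"twist": [0,0,0],"slide": [0,0,0],"grip": 0.1},{"twist": [0,0,0],"slide": [0,0,0],"grip": 0.1},{"twist": [0,0,0],"slide": [-0.3,0,-1],"grip": 0.1},{"twist": [0,0,0],"slide": [-0.3,0,-2],"grip": 0.1},{"twist": [0,0,0],"slide": [-0.3,0,-3],"grip": 0.1},{"twist": [0,0,0],"slide": [-0.3,0,-3],"grip": 0.1},{"twist": [0,0,0],"slide": [-0.3,0,-3],"grip": 0.1},{"twist": [0,-0.1,0],"slide": [0,0,0],"grip": 0.1},{"twist": [0,-0.1,0],"slide": [0,0,0],"grip": 0.1},{"twist": [0,0,0],"slide": [0,0,0],"grip": 0.1}])

```text
t: 14.65
tcp_pos: [0.4625, -0.1684, 0.1156]
tcp_rot: [0.999, -0.026, 0.038, -0.008]
wrist_force: [-0.8, -0.2, -0.7]
finger_gap: 0.0511
gripper_force: 0.0
```

```bash
python3 - <<'E'
from h import *
s=st();im=save("wrist","w7.png");look("wrist",["tray_pull","tray_front","cup","tray"])
E
```

```text
14.65 [ 0.4625 -0.1684  0.1156] [[0.996, -0.052, 0.077], [-0.053, -0.998, 0.014], [0.076, -0.018, -0.997]] [ 0.96  0.68 -0.98  2.03  0.8   0.78 -2.11] [-0.8 -0.2 -0.7] 0.0 0.05109674047213491
tray_pull [(0.61, array([326., 199.]), array([ 0.5007, -0.1737]))]
tray_front [(0.95, array([326., 155.]), array([ 0.5335, -0.1748])), (0.3, array([324., 199.]), array([ 0.4997, -0.1719]))]
cup [(0.85, array([329.,  77.]), array([ 0.5898, -0.1804]))]
tray []
```

View pics/w7.png

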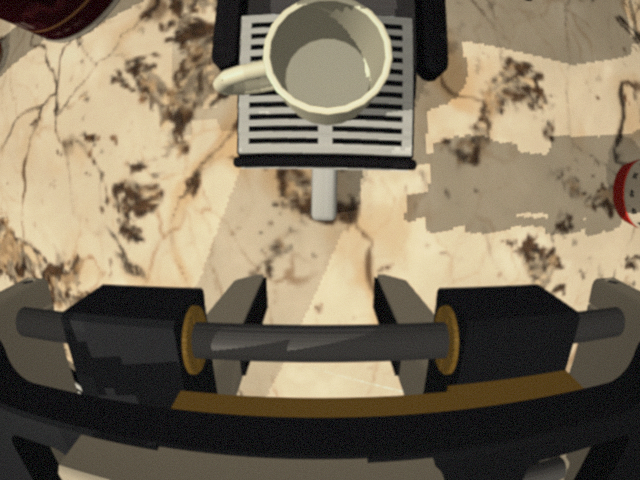

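The picture shows the tray squarely between the guide arms, with the cup centred on it, and the pull free at (325,197), about (0.5007, -0.1737). Now the half turn.

Call:
play_rows(rows=[{"twist": [0,0,-0.12],"slide": [0,0,0],"grip": 0.1},{"twist": [0,0,-0.15],"slide": [0,0,0],"grip": 0.1},{"twist": [0,0,-0.15],"slide": [0,0,0],"grip": 0.1},{"twist": [0,0,-0.15],"slide": [0,0,0],"grip": 0.1},{"twist": [0,0,-0.15],"slide": [0,0,0],"grip": 0.1},{"twist": [0,0,-0.15],"slide": [0,0,0],"grip": 0.1},{"twist": [0,0,-0.15],"slide": [0,0,0],"grip": 0.1},{"twist": [0,0,-0.15],"slide": [0,0,0],"grip": 0.1},{"twist": [0,0,-0.15],"slide": [0,0,0],"grip": 0.1},{"twist": [0,0,-0.15],"slide": [0,0,0],"grip": 0.1},{"twist": [0,0,-0.15],"slide": [0,0,0],"grip": 0.1}])

```text
t: 16.0
tcp_pos: [0.4586, -0.169, 0.1148]
tcp_rot: [0.705, 0.708, 0.029, 0.022]
wrist_force: [0.3, 0.6, -0.2]
finger_gap: 0.0508
gripper_force: 0.0
```

Call:
play_rows(rows=[{"twist": [0,0,-0.15],"slide": [0,0,0],"grip": 0.1},{"twist": [0,0,-0.15],"slide": [0,0,0],"grip": 0.1},{"twist": [0,0,-0.15],"slide": [0,0,0],"grip": 0.1},{"twist": [0,0,-0.15],"slide": [0,0,0],"grip": 0.1},{"twist": [0,0,-0.15],"slide": [0,0,0],"grip": 0.1},{"twist": [0,0,-0.15],"slide": [0,0,0],"grip": 0.1},{"twist": [0,0,-0.15],"slide": [0,0,0],"grip": 0.1},{"twist": [0,0,-0.15],"slide": [0,0,0],"grip": 0.1},{"twist": [0,0,-0.15],"slide": [0,0,0],"grip": 0.1},{"twist": [0,0,-0.15],"slide": [0,0,0],"grip": 0.1},{"twist": [0,0,0],"slide": [0,0,0],"grip": 0.1}])

```text
t: 17.1
tcp_pos: [0.4587, -0.1691, 0.1149]
tcp_rot: [0.037, 0.999, 0.007, 0.036]
wrist_force: [-1.2, 0.2, 0.8]
finger_gap: 0.0513
gripper_force: 0.0
```

Call:
play_rows(rows=[{"twist": [0,-0.1,0],"slide": [0,0,0],"grip": 0.1},{"twist": [0,-0.1,0],"slide": [0,0,0],"grip": 0.1},{"twist": [0,-0.1,0],"slide": [0,0,0],"grip": 0.1},{"twist": [0,-0.1,0],"slide": [0,0,0],"grip": 0.1},{"twist": [0,0,0],"slide": [0,0,0],"grip": 0.1}])

```text
t: 17.6
tcp_pos: [0.4558, -0.1695, 0.1134]
tcp_rot: [0.038, 0.973, -0.001, 0.226]
wrist_force: [-0.4, -0.3, 0.2]
finger_gap: 0.0514
gripper_force: 0.0
```

```bash
python3 - <<'E'
from h import *
s=st();im=save("wrist","w8.png");look("wrist",["tray_pull","tray_front","cup","tray","bay","lip","machine"])
d2tool((.509,-.1745,.013),s)
E
```

```text
17.6 [ 0.4558 -0.1695  0.1134] [[-0.895, 0.074, 0.439], [0.073, 0.997, -0.02], [-0.439, 0.014, -0.898]] [ 1.21  0.79 -1.28  2.35  1.67  0.66  0.22] [-0.4 -0.3  0.2] 0.0 0.05141621571890831
tray_pull [(0.66, array([320., 235.]), array([ 0.5002, -0.1718]))]
tray_front [(0.62, array([319., 258.]), array([ 0.5389, -0.1756]))]
cup [(0.71, array([318., 318.]), array([ 0.5961, -0.1808]))]
tray [(0.72, array([321., 303.]), array([ 0.5982, -0.1785])), (0.34, array([322., 318.]), array([ 0.6205, -0.179 ]))]
bay []
lip []
machine []
slide cm [-0.39 -0.25 11.36]
```

Call:
play_rows(rows=[{"twist": [0,0,0],"slide": [-0.1,-0.1,1.5],"grip": 0.1},{"twist": [0,0,0],"slide": [-0.1,-0.1,2.5],"grip": 0.1},{"twist": [0,0,0],"slide": [0,0,2.5],"grip": 0.1},{"twist": [0,0,0],"slide": [0,0,2.5],"grip": 0.1},{"twist": [0,0,0],"slide": [0,0,1.5],"grip": 0.1},{"twist": [0,0,0],"slide": [0,0,0],"grip": 0.1}])

```text
t: 18.6
tcp_pos: [0.5084, -0.1737, 0.02]
tcp_rot: [0.039, 0.973, -0.0, 0.227]
wrist_force: [-0.7, 0.1, -0.3]
finger_gap: 0.0512
gripper_force: 0.0
```

```bash
python3 - <<'E'
from h import *
s=st();im=save("wrist","w9.png");look("wrist",["tray_pull","tray_front"])
d2tool((.508,-.1735,.010),s)
E
```

```text
18.6 [ 0.5084 -0.1737  0.02  ] [[-0.894, 0.076, 0.441], [0.075, 0.997, -0.018], [-0.441, 0.017, -0.897]] [ 1.07  1.04 -1.16  2.29  1.96  0.8   0.07] [-0.7  0.1 -0.3] 0.0 0.051174510670633444
tray_pull [(0.74, array([326., 272.]), array([ 0.4983, -0.1704]))]
tray_front []
slide cm [0.47 0.   0.88]
```

Call:
play_rows(rows=[{"twist": [0,0,0],"slide": [0.4,0.05,0.4],"grip": 0.1},{"twist": [0,0,0],"slide": [0.1,0,0.4],"grip": 0.1},{"twist": [0,0,0],"slide": [0,0,0],"grip": -0.4},{"twist": [0,0,0],"slide": [0,0,0],"grip": -1},{"twist": [0,0,0],"slide": [0,0,0],"grip": -1},{"twist": [0,0,0],"slide": [0,0,0],"grip": -1},{"twist": [0,0,0],"slide": [0,0,0],"grip": -1}], force=15)

```text
t: 19.45
tcp_pos: [0.5072, -0.1729, 0.0126]
tcp_rot: [0.038, 0.973, -0.001, 0.228]
wrist_force: [-0.8, 0.6, -0.2]
finger_gap: 0.0177
gripper_force: 15.0
```

```bash
python3 - <<'E'
from h import *
s=st()
E
```

```text
19.45 [ 0.5072 -0.1729  0.0126] [[-0.893, 0.074, 0.444], [0.073, 0.997, -0.019], [-0.444, 0.015, -0.896]] [ 1.06  1.06 -1.16  2.3   1.99  0.82  0.05] [-0.8  0.6 -0.2] 14.991457164287567 0.01769596651707677
```

Call:
play_rows(rows=[{"twist": [0,0,0],"slide": [-0.2,0,0.1],"grip": -1},{"twist": [0,0,0],"slide": [-0.36,0,0.18],"grip": -1},{"twist": [0,0,0],"slide": [-0.36,0,0.18],"grip": -1},{"twist": [0,0,0],"slide": [-0.36,0,0.18],"grip": -1},{"twist": [0,0,0],"slide": [-0.39,0,0.12],"grip": -1},{"twist": [0,0,0],"slide": [-0.39,0,0.12],"grip": -1},{"twist": [0,0,0],"slide": [-0.39,0,0.12],"grip": -1},{"twist": [0,0,0],"slide": [-0.39,0,0.12],"grip": -1},{"twist": [0,0,0],"slide": [-0.3,0,0.1],"grip": -1},{"twist": [0,0,0],"slide": [0,0,0],"grip": -1}])

```text
t: 20.45
tcp_pos: [0.5417, -0.1763, 0.0157]
tcp_rot: [0.038, 0.973, -0.002, 0.229]
wrist_force: [-0.5, -0.0, -0.5]
finger_gap: 0.0182
gripper_force: 15.0
```

```bash
python3 - <<'E'
from h import *
s=st();save("side","s10.png");look("side",["tray_pull","cup","tray_front"])
E
```

```text
20.45 [ 0.5417 -0.1763  0.0157] [[-0.893, 0.075, 0.445], [0.074, 0.997, -0.021], [-0.445, 0.014, -0.895]] [ 1.03  1.06 -1.14  2.21  1.92  0.79  0.12] [-0.5 -0.  -0.5] 14.996286481618881 0.01815511892550265
tray_pull [(0.96, array([441., 336.]), array([0.2625, 0.1753])), (0.85, array([324., 232.]), array([ 0.5361, -0.1749]))]
cup []
tray_front [(0.8, array([431., 333.]), array([0.2777, 0.1488])), (0.73, array([312., 234.]), array([ 0.5696, -0.1866])), (0.69, array([324., 232.]), array([ 0.5374, -0.2015]))]
```

Call:
play_rows(rows=[{"twist": [0,0,0],"slide": [-0.25,0,0.06],"grip": -1},{"twist": [0,0,0],"slide": [-0.39,0,0.12],"grip": -1},{"twist": [0,0,0],"slide": [-0.39,0,0.12],"grip": -1},{"twist": [0,0,0],"slide": [-0.39,0,0.12],"grip": -1},{"twist": [0,0,0],"slide": [-0.39,0,0.12],"grip": -1},{"twist": [0,0,0],"slide": [-0.39,0,0.12],"grip": -1},{"twist": [0,0,0],"slide": [-0.36,0,0.18],"grip": -1},{"twist": [0,0,0],"slide": [-0.36,0,0.18],"grip": -1},{"twist": [0,0,0],"slide": [-0.36,0,0.18],"grip": -1},{"twist": [0,0,0],"slide": [-0.36,0,0.18],"grip": -1},{"twist": [0,0,0],"slide": [0,0,0],"grip": -1}])

```text
t: 21.75
tcp_pos: [0.5815, -0.1784, 0.0212]
tcp_rot: [0.037, 0.972, -0.001, 0.23]
wrist_force: [-4.4, -0.1, 5.8]
finger_gap: 0.0182
gripper_force: 15.0
```

```bash
python3 - <<'E'
from h import *
s=st();save("side","s11.png");look("side",["tray_pull","cup","tray_front"])
E
```

```text
21.75 [ 0.5815 -0.1784  0.0212] [[-0.891, 0.073, 0.448], [0.072, 0.997, -0.02], [-0.448, 0.015, -0.894]] [ 0.99  1.05 -1.12  2.11  1.85  0.76  0.21] [-4.4 -0.1  5.8] 15.025873482227325 0.018225352076805538
tray_pull [(0.78, array([439., 337.]), array([0.265 , 0.1761])), (0.63, array([312., 227.]), array([ 0.5687, -0.1926]))]
cup [(0.67, array([279., 226.]), array([ 0.6598, -0.1854]))]
tray_front [(0.71, array([296., 233.]), array([ 0.6137, -0.1857])), (0.56, array([429., 332.]), array([0.2809, 0.147 ])), (0.25, array([309., 228.]), array([ 0.5823, -0.2194]))]
```

Call:
play_rows(rows=[{"twist": [0,0,0],"slide": [-0.2,0,0.08],"grip": -1},{"twist": [0,0,0],"slide": [-0.2,0,0.08],"grip": -1},{"twist": [0,0,0],"slide": [0,0,0],"grip": -1}])

```text
t: 22.25
tcp_pos: [0.5849, -0.1792, 0.0198]
tcp_rot: [0.038, 0.973, -0.001, 0.229]
wrist_force: [0.5, 0.9, -1.7]
finger_gap: 0.0177
gripper_force: 15.0
```

Call:
play_rows(rows=[{"twist": [0,0,0],"slide": [-0.2,0,0.08],"grip": -1},{"twist": [0,0,0],"slide": [-0.2,0,0.09],"grip": -1},{"twist": [0,0,0],"slide": [0,0,0],"grip": -1}])

```text
t: 22.55
tcp_pos: [0.588, -0.1797, 0.0194]
tcp_rot: [0.038, 0.973, -0.001, 0.228]
wrist_force: [0.1, 0.7, -1.1]
finger_gap: 0.0178
gripper_force: 15.0
```

```bash
python3 - <<'E'
from h import *
s=st();save("side","s12.png");look("side",["tray_pull","cup","tray_front"])
E
```

```text
22.55 [ 0.588  -0.1797  0.0194] [[-0.893, 0.075, 0.443], [0.074, 0.997, -0.02], [-0.443, 0.015, -0.896]] [ 0.98  1.06 -1.12  2.09  1.83  0.75  0.23] [ 0.1  0.7 -1.1] 14.991767406463623 0.01779512789906743
tray_pull [(0.83, array([442., 335.]), array([0.2601, 0.1721])), (0.7, array([307., 225.]), array([ 0.5846, -0.2013]))]
cup [(0.94, array([276., 223.]), array([ 0.6715, -0.2004]))]
tray_front [(0.59, array([294., 232.]), array([ 0.6191, -0.1938])), (0.56, array([428., 334.]), array([0.2829, 0.1544]))]
```

No wall yet. I keep pushing in small steps until contact.

Call:
play_rows(rows=[{"twist": [0,0,0],"slide": [-0.15,0,0.07],"grip": -1},{"twist": [0,0,0],"slide": [-0.15,0,0.07],"grip": -1},{"twist": [0,0,0],"slide": [0,0,0],"grip": -1}])

```text
t: 23.05
tcp_pos: [0.5887, -0.1786, 0.0186]
tcp_rot: [0.038, 0.973, -0.001, 0.226]
wrist_force: [-5.3, 2.2, -1.4]
finger_gap: 0.0182
gripper_force: 15.0
```

Call:
play_rows(rows=[{"twist": [0,0,0],"slide": [-0.1,0,0.05],"grip": -1},{"twist": [0,0,0],"slide": [-0.1,0,0.05],"grip": -1},{"twist": [0,0,0],"slide": [0,0,0],"grip": -1}])

```text
t: 23.35
tcp_pos: [0.589, -0.1782, 0.0176]
tcp_rot: [0.038, 0.974, -0.0, 0.224]
wrist_force: [-8.0, 3.2, -2.4]
finger_gap: 0.0181
gripper_force: 15.0
```

Wall contact, with x force -8 N. I lower the pull so the front edge drops behind the lip.

Call:
play_rows(rows=[{"twist": [0,0,0],"slide": [0.05,0,0.1],"grip": -1},{"twist": [0,0,0],"slide": [0.05,0,0.1],"grip": -1},{"twist": [0,0,0],"slide": [0.05,0,0.1],"grip": -1},{"twist": [0,0,0],"slide": [0,0,0],"grip": -1}])

```text
t: 23.75
tcp_pos: [0.5898, -0.1783, 0.0166]
tcp_rot: [0.037, 0.973, -0.001, 0.226]
wrist_force: [-14.1, 2.0, 11.4]
finger_gap: 0.0178
gripper_force: 15.1
```

```bash
python3 - <<'E'
from h import *
s=st()
E
```

```text
23.75 [ 0.5898 -0.1783  0.0166] [[-0.895, 0.073, 0.439], [0.072, 0.997, -0.019], [-0.439, 0.015, -0.898]] [ 0.97  1.06 -1.11  2.08  1.82  0.75  0.24] [-14.1   2.   11.4] 15.061953663825989 0.017829808104174092
```

Call:
play_rows(rows=[{"twist": [0,0,0],"slide": [0,0,0],"grip": -0.3},{"twist": [0,0,0],"slide": [0,0,0],"grip": 0},{"twist": [0,0,0],"slide": [0,0,0],"grip": 0},{"twist": [0,0,0],"slide": [0.3,0,-1],"grip": 0},{"twist": [0,0,0],"slide": [0.3,0,-2],"grip": 0},{"twist": [0,0,0],"slide": [0.3,0,-2.5],"grip": 0},{"twist": [0,0,0],"slide": [0.3,0,-2.5],"grip": 0},{"twist": [0,0,0],"slide": [0.3,0,-2],"grip": 0},{"twist": [0,0,0],"slide": [0,0,0],"grip": 0}])

```text
t: 24.65
tcp_pos: [0.5354, -0.1767, 0.1019]
tcp_rot: [0.037, 0.973, -0.002, 0.229]
wrist_force: [0.3, -0.2, 0.8]
finger_gap: 0.0464
gripper_force: 0.0
```

```bash
python3 - <<'E'
from h import *
s=st()
for c in("wrist","side"):
    im=save(c,c+"13.png");print(c);look(c,["tray_pull","cup","tray_front","tray","bay","machine","lip"])
E
```

```text
24.65 [ 0.5354 -0.1767  0.1019] [[-0.892, 0.074, 0.446], [0.072, 0.997, -0.022], [-0.446, 0.013, -0.895]] [ 1.09  0.86 -1.21  2.18  1.63  0.7   0.32] [ 0.3 -0.2  0.8] 0.0 0.04637595727475675
wrist
tray_pull [(0.87, array([321., 250.]), array([ 0.5817, -0.1788]))]
cup [(0.6, array([318., 326.]), array([ 0.6705, -0.1885]))]
tray_front [(0.71, array([322., 267.]), array([ 0.6166, -0.1802]))]
tray [(0.63, array([321., 310.]), array([ 0.6713, -0.1851]))]
bay []
machine [(0.17, array([322., 310.]), array([ 0.6722, -0.1848]))]
lip [(0.85, array([317., 267.]), array([ 0.6107, -0.184 ]))]
side
tray_pull [(0.75, array([440., 334.]), array([0.2625, 0.1689])), (0.69, array([308., 230.]), array([ 0.5776, -0.1788]))]
cup [(0.75, array([277., 225.]), array([ 0.6664, -0.1904]))]
tray_front [(0.7, array([293., 232.]), array([ 0.6215, -0.19  ])), (0.55, array([427., 335.]), array([0.2852, 0.1558]))]
tray [(0.81, array([276., 234.]), array([ 0.668 , -0.1765]))]
bay []
machine [(0.6, array([276., 232.]), array([ 0.6706, -0.188 ]))]
lip []
```

The position matches home, and the cup is under the spouts. The image measurement can't settle whether the front edge dropped, so I probe the height of the pull's top with shut fingers, which also presses the tray down gently.

Call:
play_rows(rows=[{"twist": [0,0,0],"slide": [-0.4,0,0.5],"grip": -1},{"twist": [0,0,0],"slide": [-0.5,0.1,1.5],"grip": -1},{"twist": [0,0,0],"slide": [-0.5,0,1.5],"grip": -1},{"twist": [0,0,0],"slide": [-0.5,0,1.5],"grip": -1},{"twist": [0,0,0],"slide": [0,0,1.5],"grip": -1},{"twist": [0,0,0],"slide": [0,0,1],"grip": -1},{"twist": [0,0,0],"slide": [0,0,0],"grip": -1}])

```text
t: 26.15
tcp_pos: [0.5859, -0.1783, 0.0386]
tcp_rot: [0.038, 0.973, -0.001, 0.227]
wrist_force: [-0.5, -0.4, -0.2]
finger_gap: 0.0004
gripper_force: 0.0
```

Call:
play_rows(rows=[{"twist": [0,0,0],"slide": [0.1,0,0.2],"grip": -1},{"twist": [0,0,0],"slide": [0.1,0,0.2],"grip": -1},{"twist": [0,0,0],"slide": [0,0,0],"grip": -1}])

```text
t: 26.45
tcp_pos: [0.5857, -0.1787, 0.0363]
tcp_rot: [0.038, 0.973, -0.002, 0.228]
wrist_force: [-0.7, 0.2, 0.6]
finger_gap: 0.0
gripper_force: 0.0
```

Call:
play_rows(rows=[{"twist": [0,0,0],"slide": [0.05,0,0.1],"grip": -1},{"twist": [0,0,0],"slide": [0,0,0],"grip": -1}])

```text
t: 26.65
tcp_pos: [0.5859, -0.1788, 0.0354]
tcp_rot: [0.038, 0.973, -0.002, 0.228]
wrist_force: [0.7, -0.9, 0.4]
finger_gap: 0.0005
gripper_force: 0.0
```

Call:
play_rows(rows=[{"twist": [0,0,0],"slide": [0.05,0,0.1],"grip": -1},{"twist": [0,0,0],"slide": [0,0,0],"grip": -1}])

```text
t: 26.85
tcp_pos: [0.5861, -0.1786, 0.0342]
tcp_rot: [0.038, 0.973, -0.001, 0.228]
wrist_force: [-0.1, -0.1, 1.2]
finger_gap: 0.0006
gripper_force: 0.5
```

Call:
play_rows(rows=[{"twist": [0,0,0],"slide": [0.05,0,0.1],"grip": -1},{"twist": [0,0,0],"slide": [0,0,0],"grip": -1}])

```text
t: 27.05
tcp_pos: [0.5862, -0.1786, 0.0338]
tcp_rot: [0.038, 0.973, -0.002, 0.229]
wrist_force: [-2.6, -0.4, 5.4]
finger_gap: 0.0007
gripper_force: 2.9
```

Contact came at 0.0338 m, and a seated tray should give 0.0335 m, so the tray has dropped in. I retreat and check.

Call:
play_rows(rows=[{"twist": [0,0,0],"slide": [0,0,-0.5],"grip": -1},{"twist": [0,0,0],"slide": [0,0,-2],"grip": -1},{"twist": [0,0,0],"slide": [0,0,-3],"grip": -1},{"twist": [0,0,0],"slide": [0,0,-3],"grip": -1},{"twist": [0,0,0],"slide": [0,0,-2],"grip": -1},{"twist": [0,0,0],"slide": [0,0,0],"grip": -1},{"twist": [0,0,0],"slide": [0,0,0],"grip": -1}])

```text
t: 27.75
tcp_pos: [0.5392, -0.1769, 0.1268]
tcp_rot: [0.038, 0.973, -0.002, 0.228]
wrist_force: [-0.0, 0.2, 0.3]
finger_gap: 0.0003
gripper_force: 0.0
```

```bash
python3 - <<'E'
from h import *
s=st();save("wrist","w14.png");look("wrist",["tray_pull","cup","tray_front","tray"])
print(env.job_done())
E
```

```text
27.75 [ 0.5392 -0.1769  0.1268] [[-0.893, 0.075, 0.443], [0.074, 0.997, -0.021], [-0.444, 0.014, -0.896]] [ 1.11  0.82 -1.24  2.15  1.51  0.68  0.42] [-0.   0.2  0.3] 0.0 0.0003309140554149644
tray_pull [(0.86, array([320., 222.]), array([ 0.5785, -0.1783]))]
cup []
tray_front [(0.62, array([320., 243.]), array([ 0.6151, -0.1805]))]
tray [(0.75, array([318., 288.]), array([ 0.6711, -0.1873])), (0.35, array([317., 241.]), array([ 0.612 , -0.1829]))]
the job is handed in; nothing more can be done
None
```

I slid the tray into the bay and handed the job in at about 28 s of robot time; no verdict came back. The finger probe put the pull's top at the height expected for a tray dropped behind the lip, and before that last probe the cup measured centred under the spouts, though it was not detected in the final look.

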